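# Pin the cell plates to the slanted assembly stand

## Robot

A 6-joint arm with a two-finger parallel gripper is mounted at the origin on a cart in front of the work surface, level with it; the furniture and walls round the work are solid. World frame = base frame: x ahead of the robot, y to its left, z up, the work surface at z = 0. Lengths are in m, angles in rad, forces in N, time in s.
With the tool pointing down it reaches from about 0.375 to 0.9 m from the base axis. Payload 3.1 kg.
Tool frame: the origin (TCP) lies midway between the tips of the shut fingers; the grasp point (between the pads) lies 19 mm behind it; y points along the fingers, x is the direction in which the jaws open and shut, and the axes are right-handed (so a half turn about y gives the same grasp; the last joint's range is limited). The gripper opens to 87 mm and grips with 3 to 60 N. Pads are 19 mm wide; open, the fingers measure 117 mm over their backs; the gripper's body (75 mm by 190 mm) begins 51 mm behind the grasp point.
Start: joints at [-1.371, 0.527, 1.433, -0, 1.181, -0.178], TCP at [0.231, -0.581, 0.223] pointing down, gripper open.
Joint ranges: [-3.08, 3.08], [-0.75, 2.2], [0.22, 2.44], [-1.43, 4.57], [0, 2.65], [-2.85, 2.85]. Speed limits (rad/s): [2.79, 2.79, 3.14, 3.14, 3.14, 3.14].

## Interface

Orientations are given as a unit quaternion [x, y, z, w].
In Python, from rig import * gives the robot as it stands.
- The arm moves only by the tool jog_arm, never from a script. Its argument "series" is a list of rows, each a list of 7 numbers: the shift along the tool's x, y, z in mm, then the turn, a rotation vector about the tool's x, y, z in rad, then the gripper's target within -1 to 1 (shut at 1, half-way at 0, fully open at -1). A call has 1 to 20 rows; each row is the pose to reach, as a shift and turn from the pose commanded when the call began, along the tool's axes at that moment; what a row does not reach only later rows make up. A row lasts 1/8 s, in which the tool goes at most 62.5 mm and 10.7 degrees, less where a joint would pass 70% of its speed; a pose out of reach is approached as far as the arm can. A call with a gripper value outside its range is refused whole. The fingers move at their own pace and stop on an object; "grip_force" is the grip in N (left out, the last holds). Time passes only in rows, so rows that repeat a pose let the fingers close. It gives the time, the measured TCP pose, the force and the opening at its end, in the units of the state.
- get_obs(): the state, without advancing time (a new reading comes with each control period).
- camera(name): name is "scene" or "top"; returns a dict with "img" (384x512x3 uint8, red, green, blue), "depth" (384x512 float32, m along the optical axis (not along the pixel's ray), 0 where there is no reading), "camera_matrix" (3x3 intrinsics, pixels), "rvec" (rotation vector, rad) and "tvec" (3), from world to camera coordinates, as OpenCV has them. Camera axes: x right, y down, z forward; pixel columns grow to the right and rows downward; lengths in m; the calibration is good to about 2 mm. A picture is of the moment at which its call begins.
- hand_in(): hands the job in, once; it reports no verdict.
The state is a dict: "time": time; "q": joint angles; "joint_velocities": joint speeds; "joint_torque": joint torques, N m; "position": TCP position; "tool_rot": TCP orientation; "ft_force": force on the tool from outside, world axes, zero at the start; "moment": the same for the moment, N m; "grip_width": finger opening in m.
Only numpy, scipy, OpenCV 4.12 (cv2) and the standard library are available. Lean on these libraries where they do the work, as an engineer would, in place of code of your own. Each camera call takes 0.05 s, during which the arm holds its last target.

## Task

Lock the two stacked cell plates onto the slanted assembly stand: lift the steel locking pin out of its grey rest by its red grip and push it down through both plates and the stand until its collar lies flush on the white plate, then let go of it. Only one of the plates' three holes runs right through the stand; below the other two the stand is stopped part-way down, and which is which is hidden and changes, so feel for it with the pin. Leave the plates lying in their tray, and leave everything else on the bench where it stands.

Things in the scene. Friction and masses are not known exactly. Their poses are not given: they have to be found in the camera images.
- stand: fixed aluminium stand on a dark foot plate 130 x 190 mm; origin on the bench under the middle of its bed, z up. Its 100 x 170 mm bed slopes 30 degrees, far (+x) edge high; the bed's normal, along which the holes run, is (-0.5, 0, 0.866) in this frame. Bed surface 105 mm high at its middle, a tray with a 10 mm rim, in which the two plates lie with 2 mm of play each way
- bore_left (a point): centre of the stand's left (+y of the stand) bore, on the bed surface under the plates (16 mm along the normal below the white plate's top); 14 mm in diameter, 30 mm deep if it runs through, 10 mm if stopped. The bores lie 40 mm apart along the stand's y. Orientation as the stand's (not sloped)
- bore_mid (a point): the same for the middle bore
- bore_right (a point): the same for the right (-y) bore
- frame_plate: blue lower plate, loose, 76 x 144 x 8 mm, three through holes 14 mm in diameter, 40 mm apart along its y, over the bores but up to 2 mm out of line (the tapered pin draws it into line); origin at the centre of its underside, on the sloping bed; z is the bed's normal
- cover_plate: white upper plate, loose, same size and holes as the blue one, lying on it; origin at the centre of its underside, its top 8 mm above that along its own z, which is the bed's normal
- pin_grip (a point): centre of the red grip of the locking pin, a square bar 18 x 18 mm, 46 mm long, axis along z, flats across x and y (either pair may be gripped). It lies 30 mm above the underside of the collar. The pin weighs about 60 g
- pin_collar (a point): centre of the underside of the pin's steel collar (28 mm diameter, 5 mm thick); z runs up the grip. Below it is the shank, 12 mm diameter, 52 mm long, its last 11 mm tapering to a tip of 6 mm. Home, the collar lies on the white plate and the tip stands 6 mm out below the bore; in a stopped bore the pin is blocked with its collar about 26 mm above the white plate
- pin_rest: grey block 64 x 64 mm, 60 mm high, fixed; origin on the bench under its centre. The pin stands upright in its hole (15 mm wide, 57 mm deep), collar on the block's top
- beaker_50: small empty glass beaker, 44 mm across, 55 mm high, a bystander; origin under its centre
- amber_bottle_2: amber glass bottle with a black cap, 58 mm across, 118 mm high, a bystander; origin under its centre
- dropper_bottle: small amber bottle with a dark dropper bulb, 36 mm across, 101 mm high, a bystander; origin under its centre
- sample_pot_1: white sample pot with an orange band, 54 mm across, 68 mm high, a bystander; origin under its centre

How it is judged:
By the outcome, as a careful person would: the job done as asked, in the order asked, and still so for the second after the job is handed in, with the robot touching nothing.
It also fails if it takes over 51 s, if anything falls off the work surface, if the arm or the gripper's body presses on something with over 40 N, if the wrist force passes 120 N, or if a joint passes its speed limit or range.

## Working session

There is one attempt and no reset: what is moved stays moved. The work goes in short steps, Python scripts to look and compute and a tool call to move; the robot and the scene stay as the last step left them, time stands still between calls to the robot, and variables do not carry over. Pictures are saved under pics/ and viewed, and the job is handed in when it is done.

Besides the shell and the picture viewer there is one more tool, called after "Request:" as a command line: name --pt "numbers of a row" for each row, then --argument value for the rest. jog_arm: Moves the arm, as the interface text tells. Its arguments: {"type":"object","properties":{"series":{"type":"array","items":{"type":"array","items":{"type":"number"}}},"grip_force":{"type":"number"}},"required":["series"]}

```bash
mkdir -p pics; ls; python3 - <<'E'
from rig import *
import cv2,numpy as np
o=get_obs();print(o)
for n in("scene","top"):
    c=camera(n);cv2.imwrite(f"pics/{n}0.png",c["img"][:,:,::-1]);np.savez(f"{n}0.npz",**c)
    print(n,c["camera_matrix"],c["rvec"],c["tvec"])
E
```

```text
pics
{'time': 0.0, 'q': array([-1.37147789e+00,  5.28480235e-01,  1.43393776e+00, -9.70681264e-06,
        1.18137855e+00, -1.78484146e-01]), 'joint_velocities': array([ 0.00053295,  0.00229844, -0.00093338,  0.00067401, -0.00125771,
       -0.00012439]), 'joint_torque': array([-2.01938470e-03, -4.40049899e+01, -1.76595050e+01,  6.32673595e-02,
        5.84343472e-02, -1.39495360e-04]), 'position': array([ 0.23043257, -0.58016363,  0.22155172]), 'tool_rot': array([-0.58445294,  0.39777323, -0.39665543,  0.58553881]), 'ft_force': array([-0.45849198,  0.10358844, -0.43054505]), 'moment': array([-0.01026822, -0.03506017, -0.02386214]), 'grip_width': 0.08672086657935782}
scene [[458.4870261    0.         250.52168708]
 [  0.         458.4870261  195.18220431]
 [  0.           0.           1.        ]] [ 1.11805512 -1.93370321  1.25825417] [0.28401698 0.28410895 1.08908815]
top [[356.27714834   0.         249.13505737]
 [  0.         356.27714834 194.49187587]
 [  0.           0.           1.        ]] [ 2.11104531 -2.16631737  0.22003397] [0.02472837 0.53337654 0.9976245 ]
```

View pics/scene0.png

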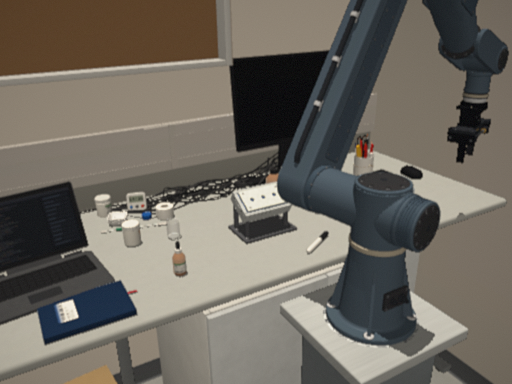

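View pics/top0.png

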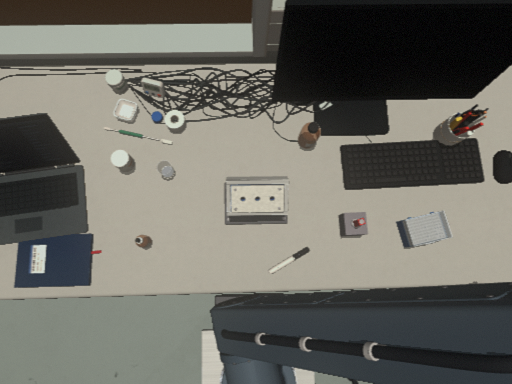

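```bash
cat > h.py <<'E'
import numpy as np,cv2
from scipy.spatial.transform import Rotation as R
def cloud(c):
    K=c["camera_matrix"];d=c["depth"];v,u=np.mgrid[:d.shape[0],:d.shape[1]]
    P=np.stack([(u-K[0,2])/K[0,0]*d,(v-K[1,2])/K[1,1]*d,d],-1)
    Rm=R.from_rotvec(np.ravel(c["rvec"])).as_matrix()
    return (P-np.ravel(c["tvec"]))@Rm
E
python3 - <<'E'
from h import *
o=R.from_quat([-0.58445294,  0.39777323, -0.39665543,  0.58553881]);print(o.as_matrix())
E
```

```text
[[ 3.68881861e-01 -4.45170525e-04  9.29476183e-01]
 [-9.29473755e-01  2.15847128e-03  3.68881931e-01]
 [-2.17046301e-03 -9.99997571e-01  3.82446582e-04]]
```

The pin rest is at about (355,223) in the top view with the red grip at (359,222). The stand is at about (257,200), with the three plate holes at roughly (243/257/271,199).

```bash
python3 - <<'E'
from h import *
c=np.load("top0.npz");P=cloud(c);im=c["img"]
a=cv2.resize(im[170:250,215:295],None,fx=5,fy=5,interpolation=cv2.INTER_CUBIC)
b=cv2.resize(im[190:270,320:400],None,fx=5,fy=5,interpolation=cv2.INTER_CUBIC)
cv2.imwrite("pics/crop.png",np.hstack([a,b])[:,:,::-1])
# plate: bed points
for u,v in [(235,190),(250,190),(280,190),(235,210),(250,210),(280,210),(257,189),(257,210),(228,222),(286,222),(228,180)]: print(u,v,P[v,u].round(4))
r=im.astype(int);m=(r[...,0]>r[...,1]*1.6)&(r[...,0]>80);m[:, :330]=0;m[:,375:]=0;m[:205]=0;m[240:]=0
for v,u in np.argwhere(m): print(u,v,P[v,u].round(4),im[v,u])
# rest top
q=P[205:245,335:375].reshape(-1,3);s=q[(q[:,2]>.05)&(q[:,2]<.068)];print(len(s),s.min(0),s.max(0),np.median(s,0))
x=s[:,:2].astype(np.float32);print(cv2.minAreaRect(x))
E
```

```text
235 190 [0.5316 0.0511 0.133 ]
250 190 [0.531  0.0106 0.131 ]
280 190 [ 0.5293 -0.0708  0.1301]
235 210 [0.4814 0.0526 0.1026]
250 210 [0.481  0.0112 0.0986]
280 210 [ 0.4784 -0.0716  0.1021]
257 189 [ 0.5331 -0.0084  0.1321]
257 210 [ 0.48   -0.008   0.1024]
228 222 [0.4585 0.0755 0.01  ]
286 222 [ 0.4541 -0.0988  0.0092]
228 180 [0.5594 0.0694 0.1341]
361 218 [ 0.45   -0.2933  0.1075] [160  86  81]
362 218 [ 0.4494 -0.2945  0.1122] [188  77  73]
363 218 [ 0.4495 -0.2976  0.1112] [170  82  77]
358 219 [ 0.447  -0.2835  0.1115] [175  92  86]
359 219 [ 0.447  -0.2863  0.1111] [181  86  80]
363 219 [ 0.4465 -0.2964  0.1138] [155  93  89]
357 220 [ 0.445  -0.2825  0.1052] [118  56  54]
358 220 [ 0.4442 -0.2827  0.1129] [155  63  58]
357 221 [ 0.4425 -0.283   0.1031] [83 48 43]
358 221 [ 0.4418 -0.2839  0.1086] [126  61  56]
357 222 [ 0.4399 -0.2836  0.1006] [84 51 47]
358 222 [ 0.4394 -0.285   0.1049] [135  61  56]
358 223 [ 0.4368 -0.2852  0.1035] [103  51  45]
359 223 [ 0.4362 -0.2858  0.1098] [144  78  72]
363 223 [ 0.4356 -0.2958  0.113 ] [175 102  96]
364 223 [ 0.4356 -0.2988  0.1123] [175  74  70]
365 223 [ 0.4353 -0.3008  0.1144] [170  95  92]
358 224 [ 0.4344 -0.2864  0.0993] [86 49 45]
359 224 [ 0.4339 -0.2873  0.105 ] [142  56  50]
360 224 [ 0.4332 -0.2876  0.1121] [197  71  65]
361 224 [ 0.4331 -0.2903  0.1124] [197  82  76]
362 224 [ 0.433  -0.2929  0.1126] [178  87  82]
359 225 [ 0.4311 -0.287   0.105 ] [99 60 55]
360 225 [ 0.4308 -0.2886  0.1084] [119  74  71]
439 [ 0.40905367 -0.32561035  0.05150178] [ 0.47304657 -0.25951518  0.06768845] [ 0.43748396 -0.28770969  0.06027446]
((0.4408958852291107, -0.2927989065647125), (0.06457188725471497, 0.06502796709537506), 1.7483549118041992)
```

View pics/crop.png

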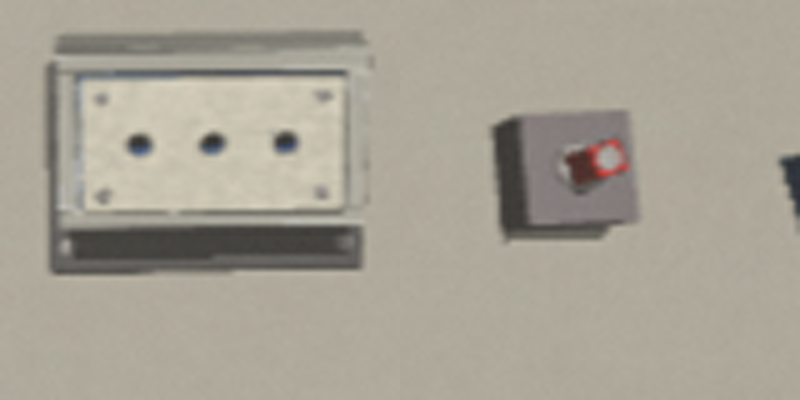

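```bash
python3 - <<'E'
from h import *
c=np.load("top0.npz");P=cloud(c);im=c["img"]
q=P[205:245,335:375].reshape(-1,3);s=q[(q[:,2]>.1095)]
print(len(s),s[:,:2].mean(0),cv2.minAreaRect(s[:,:2].astype(np.float32)))
# finer: upsampled silhouette of the grip top; camera rays to z=0.113
K=c["camera_matrix"];Rm=R.from_rotvec(c["rvec"].ravel()).as_matrix();t=c["tvec"].ravel();C=-Rm.T@t;print("cam",C)
def hit(u,v,n,p0):
    d=Rm.T@np.linalg.inv(K)@[u,v,1];return C+d*((np.dot(n,p0)-n@C)/(n@d))
# plate plane fit
reg=P[186:211,233:283].reshape(-1,3)
reg=reg[(reg[:,2]>.08)&(reg[:,2]<.15)]
for _ in range(5):
    m=reg.mean(0);n=np.linalg.svd(reg-m)[2][2];n*=np.sign(n[2]);e=(reg-m)@n;reg=reg[abs(e)<.004]
print("plane",m,n,"tilt",np.degrees(np.arccos(n[2])),"yaw",np.degrees(np.arctan2(-n[1],-n[0])),e.std(),len(reg))
# holes
g=cv2.resize(cv2.cvtColor(im,cv2.COLOR_RGB2GRAY)[190:208,232:284],None,fx=8,fy=8,interpolation=cv2.INTER_CUBIC)
_,b=cv2.threshold(g,110,255,cv2.THRESH_BINARY_INV)
k,l,st,ce=cv2.connectedComponentsWithStats(b)
for s_,cc in zip(st,ce):
    u,v=(cc+.5)/8-.5+[232,190]; print(s_[2:],u,v,hit(u,v,n,m).round(4))
# white plate extents in tray
w=P[180:220,225:292].reshape(-1,3);col=im[180:220,225:292].reshape(-1,3).astype(int)
k=(abs((w-m)@n)<.003)&(col.min(1)>150)&(col[:,0]-col[:,2]>15)
print(k.sum(),cv2.minAreaRect(w[k][:,:2].astype(np.float32)))
f=P[170:235,215:300].reshape(-1,3);f=f[(f[:,2]>.003)&(f[:,2]<.014)];print("foot",len(f),cv2.minAreaRect(f[:,:2].astype(np.float32)))
hi=P[170:235,215:300].reshape(-1,3);hi=hi[hi[:,2]>.07];print("tray",cv2.minAreaRect(hi[:,:2].astype(np.float32)))
z=P[205:245,335:375][...,2]
print((z[10:24,18:34]*1000).astype(int))
E
```

```text
39 [ 0.43623611 -0.27552386] ((0.3993125557899475, -0.12973229587078094), (0.01598275825381279, 0.3545064926147461), 14.406017303466797)
cam [0.3474733 0.0399594 1.0761144]
plane [ 0.51055758 -0.00955019  0.12024511] [-0.50366022  0.00648207  0.86387752] tilt 30.24522124158759 yaw -0.7373519449790739 0.0015209196622045854 1163
[  416   144 57631] 257.51717283232983 198.51369380194686 [ 0.5092 -0.0096  0.1194]
[ 34  28 762] 271.6291010498688 197.91732283464566 [ 0.5098 -0.0481  0.1201]
[ 35  29 760] 256.9845394736842 198.17648026315788 [ 0.5101 -0.0081  0.1199]
[ 34  28 751] 242.36775965379493 198.36775965379493 [0.5105 0.0317 0.1199]
1182 ((0.5087767243385315, -0.015978612005710602), (0.15252800285816193, 0.06390763819217682), 88.7623519897461)
foot 804 ((0.5197913646697998, -0.013800352811813354), (0.2580133378505707, 0.1981976330280304), 88.50682830810547)
tray ((0.4617198705673218, -0.009507894515991211), (0.22784914076328278, 0.1694987416267395), 0.37024572491645813)
[[ 62  64  61  61  57  57  60  61  60  60  66  61  56   3  -3   0]
 [ 57  60  57  60  61  62  55  61  60  58  64  61  59  60  -2   0]
 [ 61  60  60  62  61  62  62  60  58  60  60  60  64  62   0   0]
 [ 60  60  57  65  57  62  57  62 107 112 111  59  59  63  -2   1]
 [ 57  64  63  63  70 111 111 113 110 110 113 110  54  60   0   0]
 [ 65  63  88  95 105 112 111 113 112 108 116 110  56  61   0   1]
 [ 69  73  85  95 103 108 113 112 110 113 111 110  59  56   0  -1]
 [ 66  76  85  91 100 104 109 114 109 112 111 111 109  59   0   3]
 [ 63  73  79  83  96 103 109 112 113 113 113 112 114  61  -3  -1]
 [ 68  66  73  85  95  99 104 112 112 112 109  60  58  59  -3   2]
 [ 65  65  75  87  90  99 105 108  60  60  58  58  56  62  62   2]
 [ 60  67  71  77  64  63  63  58  57  61  61  58  60  63  58   1]
 [ 59  62  62  63  64  64  60  56  58  60  61  59  58  63  63   0]
 [ 59  55  59  57  58  60  60  56  62  60  61  56  60  63  60   0]]
```

```bash
python3 - <<'E'
from h import *
from scipy.optimize import minimize
c=np.load("top0.npz");P=cloud(c);im=c["img"]
K=c["camera_matrix"];Rm=R.from_rotvec(c["rvec"].ravel()).as_matrix();t=c["tvec"].ravel()
u0,v0,w=345,205,32
d=c["depth"][v0:v0+w,u0:u0+w];z=P[v0:v0+w,u0:u0+w,2]
mask=(z>.068).astype(np.float32)
S=8
def render(p):
    x,y,a=p;r=R.from_euler('z',a).as_matrix()
    pts=[]
    for zz in(.067,.113):
        for sx in(-1,1):
            for sy in(-1,1): pts.append(r@[sx*.009,sy*.009,0]+[x,y,zz])
    q=np.array(pts)@Rm.T+t;q=q@K.T;uv=q[:,:2]/q[:,2:]
    h=cv2.convexHull((((uv-[u0,v0])+.5)*S*16).astype(np.int32))
    I=np.zeros((w*S,w*S),np.uint8);cv2.fillConvexPoly(I,h,255,shift=4)
    return cv2.resize(I,(w,w),interpolation=cv2.INTER_AREA)/255.
best=[]
for a in np.radians(np.arange(-45,45,3)):
    r=minimize(lambda p:((render([p[0],p[1],p[2]])-mask)**2).sum(),[.441,-.2925,a],method='Nelder-Mead',options=dict(initial_simplex=[[.441,-.2925,a],[.444,-.2925,a],[.441,-.289,a],[.441,-.2925,a+.08]]))
    best.append((r.fun,r.x[0],r.x[1],np.degrees(r.x[2])))
for b in sorted(best)[:6]:print(np.round(b,4))
E
cat >> h.py <<'E'
E
```

```text
[ 7.9522  0.4412 -0.2926 14.5348]
[ 7.9623  0.4412 -0.2926 16.3651]
[  7.9654   0.4412  -0.2925 -75.4255]
[ 7.9692  0.4413 -0.2927 15.3727]
[ 7.9751  0.4411 -0.2924 15.2762]
[  7.9758   0.4412  -0.2926 -75.4206]
```

```bash
python3 - <<'E'
from h import *
c=np.load("top0.npz");im=c["img"]
cv2.imwrite("pics/pin.png",cv2.resize(im[205:242,335:380],None,fx=14,fy=14,interpolation=cv2.INTER_CUBIC)[:,:,::-1])
E
```

```text
(no output)
```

View pics/pin.png

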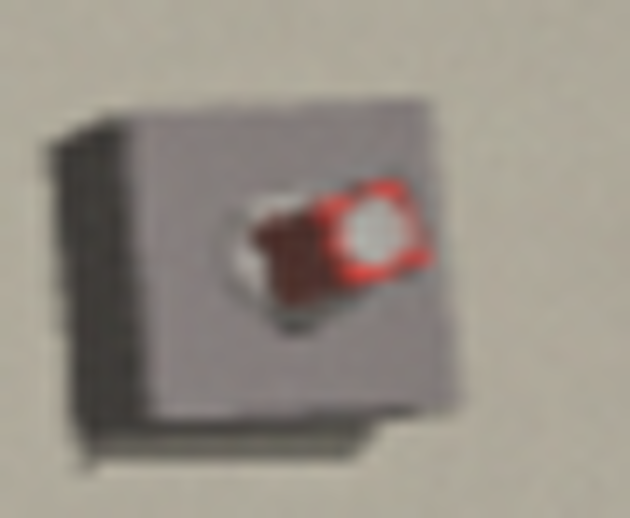

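```bash
cat >> h.py <<'E'
def delta(p,Rt,obs):
    R0=R.from_quat(obs["tool_rot"])
    return (R0.inv().apply(np.asarray(p)-obs["position"])*1000).round(1),(R0.inv()*Rt).as_rotvec().round(4)
PINP=np.array([.4412,-.2926,.090])
def toolrot(xaz,tilt):
    # tool down with x at azimuth xaz deg, then tilt deg about tool x
    a=np.radians(xaz);x=np.array([np.cos(a),np.sin(a),0]);y=np.array([0,0,-1.]);z=np.cross(x,y)
    return R.from_matrix(np.stack([x,y,z],1))*R.from_rotvec([np.radians(tilt),0,0])
E
python3 - <<'E'
from h import *
from rig import get_obs
o=get_obs()
Rt=toolrot(-75,-20);yt=Rt.apply([0,1,0]);print(yt)
for b in(.09,0):
    p=PINP+yt*(.019-b);print(p,delta(p,Rt,o))
E
```

```text
[-0.33036609 -0.08852133 -0.93969262]
[ 0.46465599 -0.28631499  0.15671818] (array([-186.7,   65.4,  326.1]), array([-0.3489,  0.1152,  0.0183]))
[ 0.43492304 -0.29428191  0.07214584] (array([-190.1,  150. ,  295.5]), array([-0.3489,  0.1152,  0.0183]))
```

Request:
jog_arm --pt "-62 10 109 -0.116 0.038 0.006 -1" --pt "-124 20 217 -0.233 0.077 0.012 -1" --pt "-186.7 65.4 326.1 -0.3489 0.1152 0.0183 -1" --pt "-186.7 65.4 326.1 -0.3489 0.1152 0.0183 -1" --pt "-186.7 65.4 326.1 -0.3489 0.1152 0.0183 -1" --pt "-186.7 65.4 326.1 -0.3489 0.1152 0.0183 -1" --pt "-186.7 65.4 326.1 -0.3489 0.1152 0.0183 -1" --pt "-186.7 65.4 326.1 -0.3489 0.1152 0.0183 -1" --pt "-186.7 65.4 326.1 -0.3489 0.1152 0.0183 -1" --grip_force 50

```text
time: 1.23
position: [0.4641, -0.2884, 0.1574]
tool_rot: [0.65, -0.499, 0.35, -0.454]
ft_force: [-0.3, 0.4, -0.1]
grip_width: 0.0873
```

```bash
python3 - <<'E'
from h import *
from rig import *
o=get_obs();print(o["time"],o["position"],o["q"],o["ft_force"])
Rt=toolrot(-75,-20);yt=Rt.apply([0,1,0])
for b in(.09,0): print(delta(PINP+yt*(.019-b),Rt,o))
c=camera("top");cv2.imwrite("pics/t1.png",cv2.resize(c["img"][130:260,300:430],None,fx=4,fy=4)[:,:,::-1])
E
```

```text
1.225 [ 0.46410193 -0.28836884  0.15742929] [-0.61177565  0.6239123   1.51519266 -0.28213738  1.24329617  0.82311761] [-0.30332016  0.35539281 -0.12008788]
(array([-1.8,  0.3,  1.2]), array([ 0.0003, -0.0025,  0.0019]))
(array([-2. , 90.3,  1.3]), array([ 0.0003, -0.0025,  0.0019]))
```

View pics/t1.png

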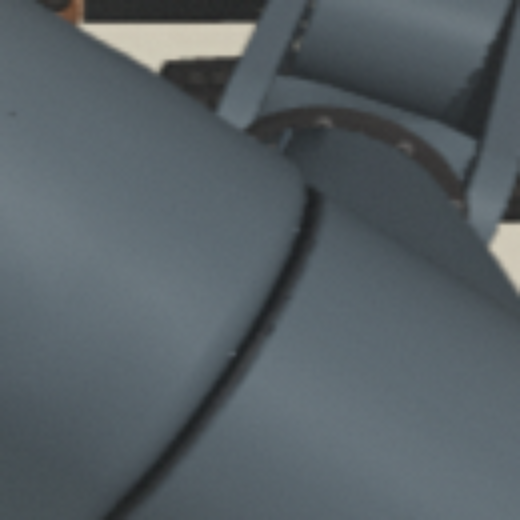

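The arm occludes the top view, so I'm descending onto the grip using the measured pose.

Request:
jog_arm --pt "-2 30 1.3 0 -0.0025 0.002 -1" --pt "-2 60 1.3 0 -0.0025 0.002 -1" --pt "-2 80 1.3 0 -0.0025 0.002 -1" --pt "-2 90.3 1.3 0 -0.0025 0.002 -1" --pt "-2 90.3 1.3 0 -0.0025 0.002 -1" --pt "-2 90.3 1.3 0 -0.0025 0.002 -1"

```text
time: 2.02
position: [0.4363, -0.2937, 0.0726]
tool_rot: [0.65, -0.498, 0.349, -0.455]
ft_force: [0.1, 0.8, -0.2]
grip_width: 0.087
```

```bash
python3 - <<'E'
from h import *
from rig import *
o=get_obs();print(o["time"],o["position"],o["ft_force"])
Rt=toolrot(-75,-20);yt=Rt.apply([0,1,0])
print(delta(PINP+yt*(.019),Rt,o))
c=camera("scene");cv2.imwrite("pics/s1.png",cv2.resize(c["img"][130:290,220:420],None,fx=4,fy=4)[:,:,::-1])
E
```

```text
2.025 [ 0.43625204 -0.2937207   0.07261012] [ 0.07904655  0.82803053 -0.17492734]
(array([ 0.2,  0.9, -1.2]), array([-0.0011,  0.0008,  0.0012]))
```

View pics/s1.png

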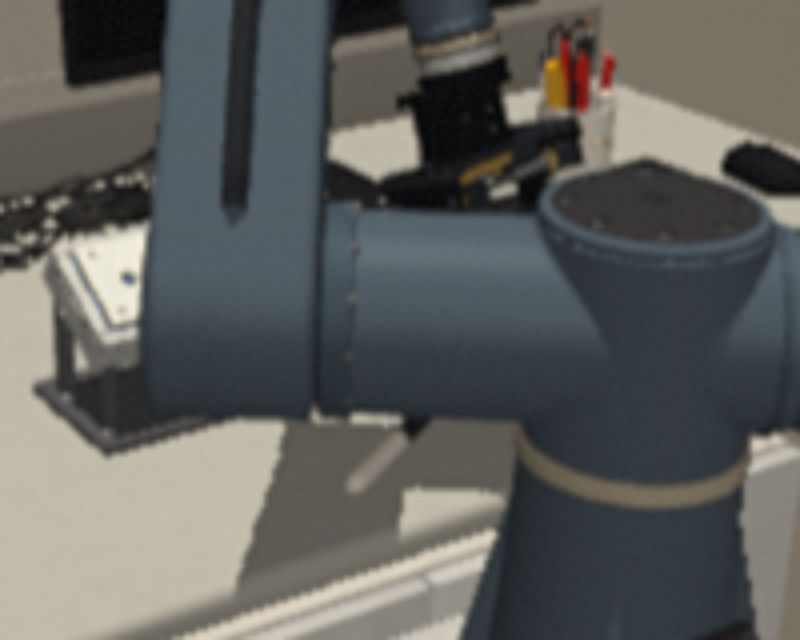

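Request:
jog_arm --pt "0 0.5 -0.8 0 0 0 1" --pt "0 0.5 -0.8 0 0 0 1" --pt "0 0.5 -0.8 0 0 0 1" --pt "0 0.5 -0.8 0 0 0 1" --pt "0 0.5 -0.8 0 0 0 1" --pt "0 0.5 -0.8 0 0 0 1" --pt "0 0.5 -0.8 0 0 0 1" --grip_force 50

```text
time: 2.95
position: [0.4348, -0.2932, 0.0716]
tool_rot: [0.65, -0.498, 0.348, -0.455]
ft_force: [0.4, 0.4, -0.9]
grip_width: 0.0247
```

```bash
python3 - <<'E'
from h import *
from rig import *
o=get_obs();print(o["time"],o["position"],o["ft_force"],o["moment"],o["grip_width"])
Rt=toolrot(-75,-20)
print(delta(o["position"]+[0,0,.075],Rt,o))
E
```

```text
2.95 [ 0.43475868 -0.29321061  0.07162698] [ 0.38527877  0.38542871 -0.9374048 ] [ 0.07358732 -0.21063456 -0.01780777] 0.02471793441149641
(array([ -0.1, -70.5, -25.7]), array([ 0.0002,  0.0018, -0.0002]))
```

Request:
jog_arm --pt "0 0 0 0 0 0 1" --pt "0 0 0 0 0 0 1" --pt "0 0 0 0 0 0 1" --pt "0 0 0 0 0 0 1"

```text
time: 3.45
position: [0.4347, -0.2932, 0.0716]
tool_rot: [0.65, -0.498, 0.349, -0.455]
ft_force: [-0.7, -1.1, 0.6]
grip_width: 0.0177
```

```bash
python3 - <<'E'
from h import *
from rig import *
o=get_obs();print(o["time"],o["position"],o["ft_force"],o["moment"],o["grip_width"])
Rt=toolrot(-75,-20)
print(delta(o["position"]+[0,0,.075],Rt,o))
E
```

```text
3.45 [ 0.43474391 -0.29321808  0.07164328] [-0.69211754 -1.14027112  0.5581735 ] [ 0.04454092 -0.18908905  0.00819027] 0.017734195036820194
(array([ -0.1, -70.5, -25.7]), array([ 0.0001,  0.0018, -0.0002]))
```

Request:
jog_arm --pt "0 -28 -10.3 0 0 0 1" --pt "0 -70.5 -25.7 0 0 0 1" --pt "0 -103 -37.6 0 0 0 1" --pt "0 -141 -51.4 0 0 0 1" --pt "0 -141 -51.4 0 0 0 1" --pt "0 -141 -51.4 0 0 0 1"

```text
time: 4.2
position: [0.4343, -0.2929, 0.2211]
tool_rot: [0.65, -0.499, 0.348, -0.456]
ft_force: [0.2, -0.3, -0.8]
grip_width: 0.0178
```

```bash
cat >> h.py <<'E'
HM=np.array([.5101,-.0082,.1195])   # white plate's middle hole, top
YAW=-0.6
def insert_pose(i,h,dx=0,dy=0,tilt=10):
    """pin tip h mm above hole i (+1 left,0,-1 right), dx along slope up, dy left, mm"""
    Z=R.from_euler('z',YAW,degrees=True)
    n=Z.apply([-.5,0,.8660254]);ey=Z.apply([0,1,0]);ex=np.cross(ey,n)
    g=HM+ey*(.040*i+dy/1000)+ex*dx/1000+n*(.052+.030+h/1000)
    Rt=toolrot(-90+YAW,tilt);return g+Rt.apply([0,.019,0]),Rt
E
python3 - <<'E'
from h import *
from rig import *
o=get_obs();print(o["time"],o["position"],o["q"],o["ft_force"],o["moment"],o["grip_width"])
p,Rt=insert_pose(0,50);print(p,delta(p,Rt,o))
c=camera("scene");cv2.imwrite("pics/s2.png",cv2.resize(c["img"][100:260,220:420],None,fx=4,fy=4)[:,:,::-1])
E
```

```text
4.2 [ 0.43427204 -0.29285171  0.22112353] [-0.64797952  0.51393859  1.52354981 -0.28106435  1.33457784  0.75712732] [ 0.15455589 -0.27828855 -0.76564021] [ 0.0581743  -0.27818096 -0.02644789] 0.017763390391452426
[ 0.44740275 -0.00754341  0.21510401] (array([-272. ,  -23.7,   83.9]), array([0.5211, 0.2761, 0.0224]))
```

View pics/s2.png

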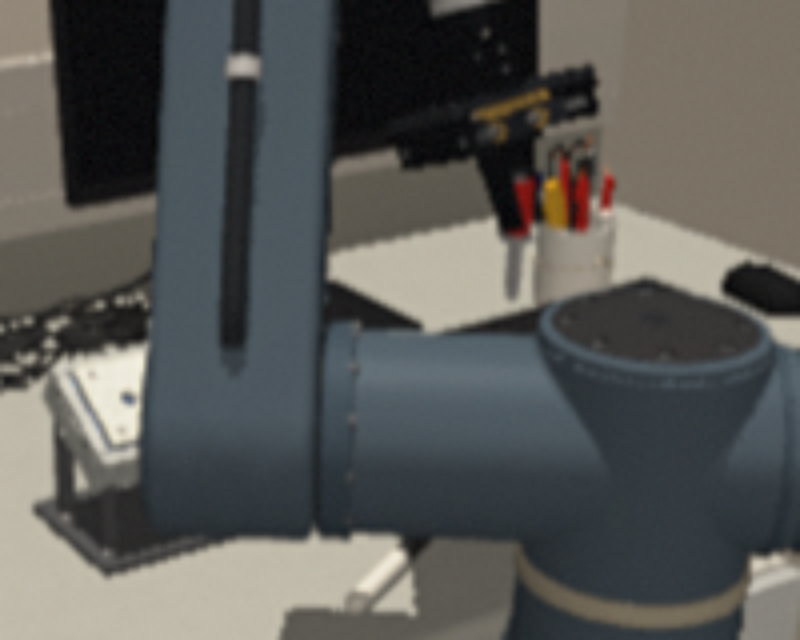

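The pin is held and clear of the rest (grip at about (515,215) in the crop, shank below it). Next I move over the middle hole while tilting.

Request:
jog_arm --pt "-54 -15 17 0.104 0.055 0.004 1" --pt "-108 -20 33 0.208 0.11 0.009 1" --pt "-163 -23.7 50 0.313 0.166 0.013 1" --pt "-217 -23.7 67 0.417 0.221 0.018 1" --pt "-272 -23.7 83.9 0.5211 0.2761 0.0224 1" --pt "-272 -23.7 83.9 0.5211 0.2761 0.0224 1" --pt "-272 -23.7 83.9 0.5211 0.2761 0.0224 1" --pt "-272 -23.7 83.9 0.5211 0.2761 0.0224 1" --pt "-272 -23.7 83.9 0.5211 0.2761 0.0224 1"

```text
time: 5.38
position: [0.4486, -0.0092, 0.2154]
tool_rot: [0.452, -0.457, 0.545, -0.538]
ft_force: [0.5, 0.1, -0.9]
grip_width: 0.0179
```

```bash
python3 - <<'E'
from h import *
from rig import *
o=get_obs();print(o["time"],o["position"],o["q"],o["ft_force"],o["moment"],o["grip_width"])
for h in(50,5,-5):
    p,Rt=insert_pose(0,h);print(p,delta(p,Rt,o))
for n in("scene","top"):
    c=camera(n);np.savez(n+"3.npz",**c)
    cv2.imwrite(f"pics/{n}3.png",cv2.resize(c["img"][120:260,190:340],None,fx=4,fy=4)[:,:,::-1])
E
```

```text
5.375 [ 0.44857957 -0.00917192  0.21539695] [-0.30531307  0.23829073  1.98880664  0.0727366   0.74754671  1.22825604] [ 0.53261879  0.08528304 -0.86121246] [0.01662516 0.11609332 0.01784334] 0.017913034278454535
[ 0.44740275 -0.00754341  0.21510401] (array([-1.6,  0.1, -1.2]), array([-0.0008, -0.0014,  0.0013]))
[ 0.46990152 -0.00777903  0.17613286] (array([-1.7, 42.4, 14.1]), array([-0.0008, -0.0014,  0.0013]))
[ 0.47490125 -0.00783139  0.16747261] (array([-1.7, 51.8, 17.5]), array([-0.0008, -0.0014,  0.0013]))
```

View pics/scene3.png

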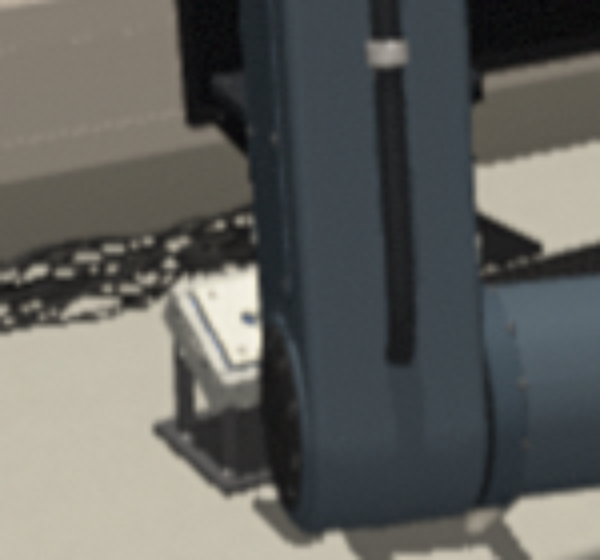

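View pics/top3.png

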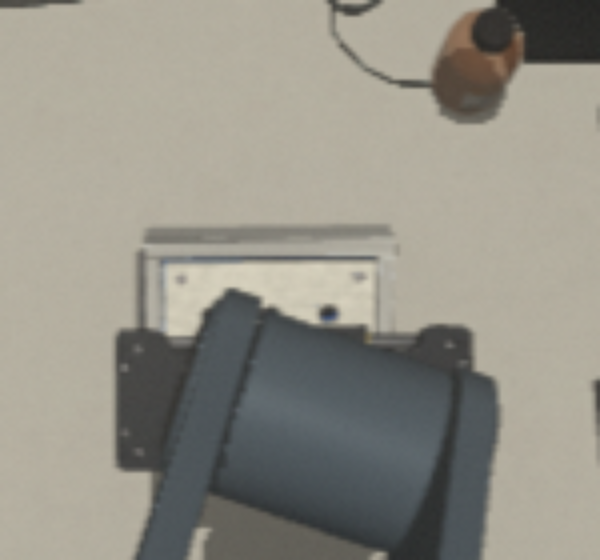

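Request:
jog_arm --pt "-1.7 20 6 0 -0.0014 0.0013 1" --pt "-1.7 42.4 14.1 0 -0.0014 0.0013 1" --pt "-1.7 47 15.8 0 -0.0014 0.0013 1" --pt "-1.7 50 16.9 0 -0.0014 0.0013 1" --pt "-1.7 50 16.9 0 -0.0014 0.0013 1"

```text
time: 6.1
position: [0.4733, -0.0068, 0.1695]
tool_rot: [0.452, -0.456, 0.544, -0.539]
ft_force: [1.0, -0.9, -0.2]
grip_width: 0.0179
```

```bash
cat > st.py <<'E'
import sys
from h import *
from rig import *
i=int(sys.argv[1]);hs=[float(a) for a in sys.argv[2:]]
o=get_obs();print(o["time"],o["position"],"F",o["ft_force"].round(2),"M",o["moment"].round(3),o["grip_width"])
Z=R.from_euler('z',YAW,degrees=True);n=Z.apply([-.5,0,.866]);ey=Z.apply([0,1,0]);ex=np.cross(ey,n)
p,Rt=insert_pose(i,0);d=(o["position"]-p)*1000;print("F ex,ey,n",(o["ft_force"]@np.stack([ex,ey,n],1)).round(2),"pin rel hole ex,ey,h",(d@np.stack([ex,ey,n],1)).round(2))
for h in hs:
    p,Rt=insert_pose(i,h);print(h,*delta(p,Rt,o))
E
python3 st.py 0 -5 -15 -24 -30
```

```text
6.1 [ 0.47325475 -0.00678598  0.16954371] F [ 0.96 -0.9  -0.19] M [0.052 0.098 0.058] 0.017883808147790177
F ex,ey,n [ 0.74 -0.89 -0.65] pin rel hole ex,ey,h [-0.4   1.03 -2.38]
-5.0 [1.  2.3 1.3] [-0.0011  0.0015 -0.0003]
-15.0 [ 1.  11.7  4.7] [-0.0011  0.0015 -0.0003]
-24.0 [ 1.  20.2  7.7] [-0.0011  0.0015 -0.0003]
-30.0 [ 1.1 25.8  9.8] [-0.0011  0.0015 -0.0003]
```

Request:
jog_arm --pt "1 2.3 1.3 0 0 0 1" --pt "1 7 3 0 0 0 1" --pt "1 11.7 4.7 0 0 0 1" --pt "1 11.7 4.7 0 0 0 1"

```text
time: 6.6
position: [0.4798, -0.0077, 0.158]
tool_rot: [0.452, -0.457, 0.544, -0.539]
ft_force: [0.6, 0.3, -1.7]
grip_width: 0.0177
```

```bash
python3 st.py 0 -15 -20 -24 -30
```

```text
6.6 [ 0.47978655 -0.00766348  0.15803183] F [ 0.57  0.28 -1.67] M [ 0.011  0.257 -0.035] 0.01767399517719603
F ex,ey,n [-0.35  0.29 -1.73] pin rel hole ex,ey,h [ -0.49   0.22 -15.62]
-15.0 [ 0.2 -0.7  0.3] [ 0.0002  0.0016 -0.0007]
-20.0 [0.2 3.9 2. ] [ 0.0002  0.0016 -0.0007]
-24.0 [0.2 7.7 3.3] [ 0.0002  0.0016 -0.0007]
-30.0 [ 0.2 13.3  5.4] [ 0.0002  0.0016 -0.0007]
```

Request:
jog_arm --pt "0.2 4 2 0 0.001 0 1" --pt "0.2 7.7 3.3 0 0.001 0 1" --pt "0.2 7.7 3.3 0 0.001 0 1"

```text
time: 6.98
position: [0.484, -0.0077, 0.1509]
tool_rot: [0.452, -0.457, 0.544, -0.539]
ft_force: [-0.4, 1.4, -3.6]
grip_width: 0.0176
```

```bash
python3 st.py 0 -24 -28 -32
```

```text
6.975 [ 0.48404398 -0.00768772  0.15090954] F [-0.43  1.42 -3.59] M [0.249 0.466 0.043] 0.017581446252714378
F ex,ey,n [-2.18  1.42 -2.89] pin rel hole ex,ey,h [ -0.37   0.24 -23.91]
-24.0 [ 0.2 -0.   0.4] [ 0.0008  0.0005 -0.0011]
-28.0 [0.2 3.7 1.7] [ 0.0008  0.0005 -0.0011]
-32.0 [0.2 7.5 3.1] [ 0.0008  0.0005 -0.0011]
```

Request:
jog_arm --pt "0.2 2 1 0 0 0 1" --pt "0.2 3.7 1.7 0 0 0 1" --pt "0.2 3.7 1.7 0 0 0 1"

```text
time: 7.35
position: [0.4859, -0.0078, 0.1478]
tool_rot: [0.452, -0.457, 0.544, -0.539]
ft_force: [-3.7, 1.9, -1.1]
grip_width: 0.0177
```

```bash
python3 st.py 0 -28 -32
```

```text
7.35 [ 0.48593138 -0.00780218  0.14776396] F [-3.75  1.9  -1.12] M [0.521 0.883 0.136] 0.01774742576620192
F ex,ey,n [-3.82  1.86  0.92] pin rel hole ex,ey,h [ -0.3    0.14 -27.58]
-28.0 [0.1 0.3 0.4] [ 0.0013  0.0006 -0.0012]
-32.0 [0.2 4.  1.8] [ 0.0013  0.0006 -0.0012]
```

Request:
jog_arm --pt "0.2 1.3 0.6 0 0 0 1" --pt "0.2 2.6 1 0 0 0 1" --pt "0.2 2.6 1 0 0 0 1"

```text
time: 7.72
position: [0.4873, -0.0078, 0.1454]
tool_rot: [0.452, -0.457, 0.544, -0.539]
ft_force: [-3.7, 2.6, 0.4]
grip_width: 0.0176
```

```bash
python3 st.py 0 -28 -32
```

```text
7.725 [ 0.48727324 -0.00782683  0.14543713] F [-3.69  2.57  0.41] M [0.682 0.988 0.178] 0.01756728622792499
F ex,ey,n [-3.01  2.53  2.21] pin rel hole ex,ey,h [ -0.3    0.13 -30.27]
-28.0 [ 0.1 -2.2 -0.5] [ 0.0014  0.0006 -0.0015]
-32.0 [0.1 1.5 0.9] [ 0.0014  0.0006 -0.0015]
```

Request:
jog_arm --pt "-0.3 2.2 0.2 0 0 0 1" --pt "-0.3 4 0.9 0 0 0 1" --pt "-0.3 5.9 1.5 0 0 0 1" --pt "-0.3 5.9 1.5 0 0 0 1"

```text
time: 8.22
position: [0.4904, -0.0078, 0.1399]
tool_rot: [0.452, -0.457, 0.544, -0.539]
ft_force: [-3.5, 3.5, -1.3]
grip_width: 0.0174
```

```bash
python3 st.py 0 -40 -46
```

```text
8.225 [ 0.49035701 -0.00782728  0.13990619] F [-3.51  3.45 -1.28] M [0.714 0.87  0.129] 0.017414074130720786
F ex,ey,n [-3.7   3.41  0.67] pin rel hole ex,ey,h [ -0.4    0.17 -36.6 ]
-40.0 [0.2 3.1 1.5] [ 0.0004  0.0005 -0.0011]
-46.0 [0.2 8.7 3.6] [ 0.0004  0.0005 -0.0011]
```

Request:
jog_arm --pt "-0.3 3 0.8 0 0 0 1" --pt "-0.3 6 1.9 0 0 0 1" --pt "-0.3 9 3 0 0 0 1" --pt "-0.3 9 3 0 0 0 1"

```text
time: 8.72
position: [0.4952, -0.0078, 0.1315]
tool_rot: [0.452, -0.457, 0.544, -0.539]
ft_force: [-2.9, 3.3, -3.4]
grip_width: 0.0178
```

```bash
python3 st.py 0 -49 -52 -53
```

```text
8.725 [ 0.49517974 -0.0078117   0.13145587] F [-2.91  3.32 -3.43] M [0.621 0.808 0.174] 0.017765437581736394
F ex,ey,n [-4.26  3.29 -1.49] pin rel hole ex,ey,h [ -0.45   0.23 -46.33]
-49.0 [0.2 2.4 1.3] [-0.      0.0004 -0.0007]
-52.0 [0.2 5.2 2.4] [-0.      0.0004 -0.0007]
-53.0 [0.2 6.1 2.7] [-0.      0.0004 -0.0007]
```

Running freely well past the 26 mm stop, so the middle bore is the through one. Easing to the collar.

Request:
jog_arm --pt "-0.2 2.3 0.8 0 0 0 1" --pt "-0.2 4.2 1.5 0 0 0 1" --pt "-0.2 4.2 1.5 0 0 0 1"

```text
time: 9.1
position: [0.4973, -0.0077, 0.1278]
tool_rot: [0.452, -0.457, 0.544, -0.539]
ft_force: [-3.3, 2.2, -1.6]
grip_width: 0.018
```

```bash
python3 st.py 0 -52 -53
```

```text
9.1 [ 0.49731468 -0.00772143  0.12775762] F [-3.29  2.21 -1.64] M [0.402 1.001 0.143] 0.01800001824051909
F ex,ey,n [-3.69  2.17  0.23] pin rel hole ex,ey,h [ -0.45   0.34 -50.6 ]
-52.0 [0.3 1.2 0.9] [-0.0001  0.0006 -0.0005]
-53.0 [0.3 2.1 1.2] [-0.0001  0.0006 -0.0005]
```

Request:
jog_arm --pt "0 1 0.4 0 0 0 1" --pt "0 2 0.8 0 0 0 1" --pt "0 2 0.8 0 0 0 1"

```text
time: 9.48
position: [0.498, -0.0077, 0.1266]
tool_rot: [0.452, -0.457, 0.544, -0.539]
ft_force: [-7.5, 1.4, 4.9]
grip_width: 0.0173
```

```bash
python3 st.py 0 -52 -53
```

```text
9.475 [ 0.49800586 -0.00772759  0.12655668] F [-7.46  1.37  4.92] M [0.38  1.219 0.002] 0.01730671302029779
F ex,ey,n [-4.01  1.3   8.  ] pin rel hole ex,ey,h [ -0.45   0.35 -51.98]
-52.0 [ 0.3 -0.1  0.4] [ 0.0001  0.0009 -0.0003]
-53.0 [0.3 0.8 0.8] [ 0.0001  0.0009 -0.0003]
```

Request:
jog_arm --pt "0 1 0.3 0 0 0 1" --pt "0 2 0.6 0 0 0 1" --pt "0 2 0.6 0 0 0 1"

```text
time: 9.85
position: [0.498, -0.0077, 0.1264]
tool_rot: [0.453, -0.456, 0.544, -0.539]
ft_force: [-13.9, 1.5, 23.9]
grip_width: 0.018
```

```bash
python3 st.py 0 -52 -53
```

```text
9.85 [ 0.49802433 -0.0077103   0.12644332] F [-13.94   1.54  23.93] M [0.206 1.929 0.036] 0.01799683126494843
F ex,ey,n [-0.12  1.4  27.7 ] pin rel hole ex,ey,h [ -0.49   0.36 -52.09]
-52.0 [ 0.4 -0.3  0.4] [ 0.      0.0016 -0.    ]
-53.0 [0.4 0.7 0.8] [ 0.      0.0016 -0.    ]
```

Request:
jog_arm --pt "0 -1.8 -0.6 0 0 0 1" --pt "0 -1.8 -0.6 0 0 0 1" --pt "0 -1.8 -0.6 0 0 0 -1" --pt "0 -1.8 -0.6 0 0 0 -1" --pt "0 -1.8 -0.6 0 0 0 -1" --pt "0 -1.8 -0.6 0 0 0 -1" --pt "0 -1.8 -0.6 0 0 0 -1" --pt "0 -1.8 -0.6 0 0 0 -1"

```text
time: 10.85
position: [0.4987, -0.0077, 0.126]
tool_rot: [0.452, -0.457, 0.544, -0.539]
ft_force: [-0.3, -0.2, 0.1]
grip_width: 0.0694
```

```bash
python3 st.py 0
```

```text
10.85 [ 0.49871565 -0.007726    0.12596083] F [-0.33 -0.23  0.13] M [-0.002  0.092  0.026] 0.06935778899941238
F ex,ey,n [-0.22 -0.24  0.27] pin rel hole ex,ey,h [ -0.13   0.35 -52.86]
```

Now I retreat along the tool axis, up and clear, then look.

Request:
jog_arm --pt "0 -5 0 0 0 0 -1" --pt "0 -40 0 0 0 0 -1" --pt "0 -80 0 0 0 0 -1" --pt "20 -130 0 0 0 0 -1" --pt "70 -160 0 0 0 0 -1" --pt "130 -170 0 0 0 0 -1" --pt "190 -170 20 0 0 0 -1" --pt "250 -170 40 0 0 0 -1" --pt "310 -170 40 0 0 0 -1" --pt "350 -170 40 0 0 0 -1" --pt "350 -170 40 0 0 0 -1" --pt "350 -170 40 0 0 0 -1"

```text
time: 12.35
position: [0.5045, -0.357, 0.3]
tool_rot: [0.452, -0.457, 0.544, -0.539]
ft_force: [0.4, 0.2, 0.3]
grip_width: 0.0875
```

```bash
python3 - <<'E'
from h import *
from rig import *
o=get_obs();print(o["time"],o["position"],o["ft_force"])
for n in("scene","top"):
    c=camera(n);np.savez(n+"4.npz",**c);cv2.imwrite(f"pics/{n}4.png",c["img"][:,:,::-1])
P=cloud(c);im=c["img"]
cv2.imwrite("pics/top4c.png",cv2.resize(im[165:235,210:305],None,fx=7,fy=7,interpolation=cv2.INTER_CUBIC)[:,:,::-1])
# pin points: height along n above white plate
Z=R.from_euler('z',YAW,degrees=True);n=Z.apply([-.5,0,.866]);ey=Z.apply([0,1,0]);ex=np.cross(ey,n)
q=(P[170:230,225:290].reshape(-1,3)-HM)@np.stack([ex,ey,n],1)*1000
k=(abs(q[:,0])<40)&(abs(q[:,1])<30)
s=q[k&(q[:,2]>20)];print(len(s),s.mean(0),s.max(0),np.percentile(s[:,2],90))
E
```

```text
12.35 [ 0.50448496 -0.35697425  0.29995856] [0.44605704 0.24595909 0.27119154]
73 [ 3.09657681 -0.40528867 45.41281407] [ 9.75608125  7.71076984 55.13260481] 53.31738496159742
```

View pics/top4c.png

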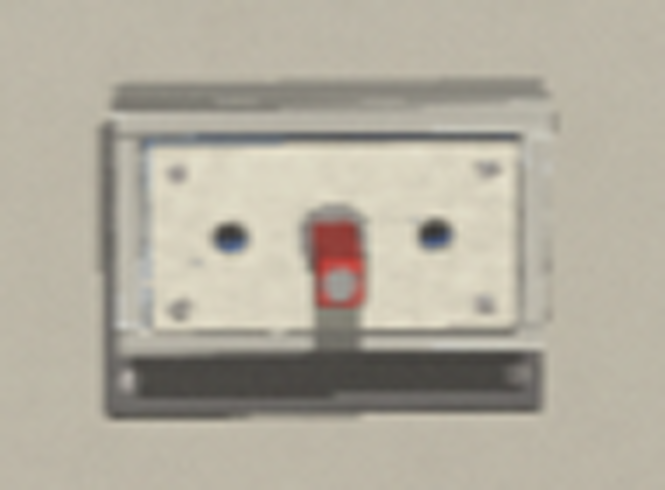

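View pics/scene4.png

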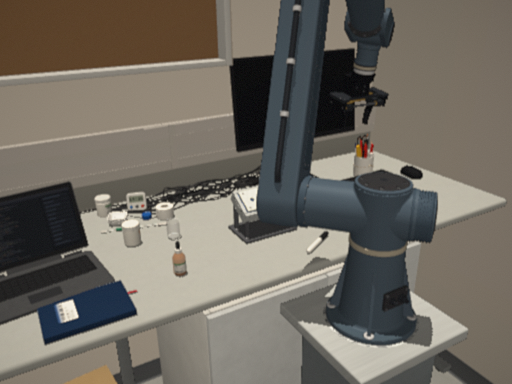

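View pics/top4.png

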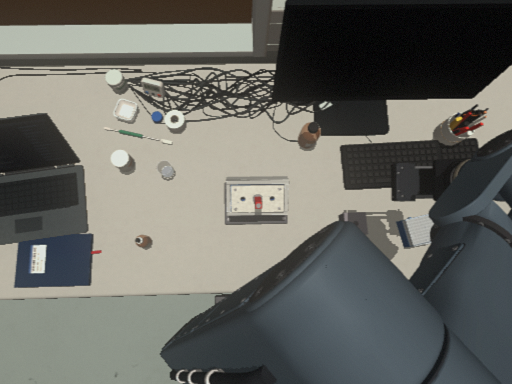

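The pin sits at about (258,202) in the top view, collar flat on the white plate. Its top is 53 mm above the plate along the normal, which is exactly the seated height. The plates are in their tray, and the bystanders are where they were.

```bash
python3 -c "
from rig import *
print(hand_in())"
```

```text
the job is handed in; nothing more can be done
None
```

The pin is locked through both plates and the stand, and I've handed the job in. I lifted it out of its rest by the red grip and tried the middle hole first. It ran past the 26 mm stop depth with almost no resistance, so that is the open bore.

- **Seating:** I pushed until the collar met the white plate, at about 52 mm travel with axial force rising to 28 N. Then I eased off and let go.
- **Height check:** after backing away, the depth image put the grip's top about 53 mm above the white plate along the normal, the exact seated height.
- **Rest of the bench:** the last pictures show both plates in their tray. The bystander objects look unmoved, judged by eye rather than measured.
- **Forces and time:** the arm was touching nothing at hand-in, about 12.5 s after the start. The highest force in my readings, taken after each move, was 28 N.

None of the checks failed or disagreed. The arm blocked both cameras while the pin was going in, so I did that part by measured position and force alone.

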